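# Free the paint gauge from its case and stand it on the sign panel

### The arm

A 7-joint arm with a two-finger parallel gripper is mounted at the origin on the work surface. World frame = base frame: x ahead of the robot, y to its left, z up, the work surface at z = 0. Lengths are in m, angles in rad, forces in N, time in s.
With the tool pointing down it reaches from about 0.425 to 0.925 m from the base axis. Payload 6.8 kg.
Tool frame: the origin (TCP) lies midway between the tips of the shut fingers; the grasp point (between the pads) lies 19 mm behind it; z points along the fingers, x is the direction in which the jaws open and shut, and the axes are right-handed (so a half turn about z gives the same grasp; the last joint's range is limited). The gripper opens to 85 mm and grips with 20 to 120 N. Pads are 22 mm wide; open, the fingers measure 114 mm over their backs; the gripper's body (76 mm by 85 mm) begins 54 mm behind the grasp point. The pads swing forward as they close: fully open they stand 13 mm farther back than shut.
Start: joints at [1, 0.477, 0.022, 1.555, -0.011, 1.109, -0.083], TCP at [0.301, -0.604, 0.231] pointing down, gripper open.
Joint ranges: [-2.96, 2.96], [-0.34, 2.1], [-1.41, 1.46], [0.24, 2.44], [-1.37, 4.51], [0.17, 1.92], [-2.96, 2.96]. Speed limits (rad/s): [2.39, 2.39, 3.14, 3.14, 3.14, 3.14, 3.14].

### API

Orientations are given as a unit quaternion [w, x, y, z].
In Python, from station import bot, imaging, nets gives the robot as it stands. The module is installed in compiled form; this text tells all that it offers.
- The arm moves only by the tool apply_moves, never from a script. Its argument "moves" is text: rows parted by semicolons, each of 7 numbers parted by spaces: the gripper command: -1 is fully open, 1 is shut, values between are in proportion, then the shift along the tool's x, y, z normalised to -1 to 1, where 1 is 120 mm, then the turn, a rotation vector about the tool's x, y, z normalised to -1 to 1, where 1 is 4 degrees. In form: hand dx dy dz rx ry rz; .... A call has 1 to 12 rows; each row shifts and turns the commanded pose from where the row before left it, along the tool's axes as they then stand; what a row does not reach is not made up. A row lasts 1/12 s, in which the tool goes at most 41.7 mm and 7.16 degrees, less where a joint would pass 70% of its speed; a pose out of reach is approached as far as the arm can. A call with a number of a shift or a turn outside -1 to 1 is refused whole. A call with a gripper value outside its range is refused whole. The fingers move at their own pace and stop on an object; "force" is the grip in N (left out, the last holds). Time passes only in rows, so rows that do not move let the fingers close. It gives the time, the measured TCP pose, the force and the opening at its end, in the units of the state.
- bot.get_obs(): the state, without advancing time (a new reading comes with each control period).
- imaging.read_camera(name): name is "scene" or "top" or "wrist"; returns a dict with "image" (480x640x3 uint8, red, green, blue), "fx", "fy", "cx", "cy" (pixels), "view" (4x4, takes a point from world to camera coordinates); the wrist camera has in their place "mount" (4x4, takes a point from camera to tool coordinates, whose origin is the TCP and whose axes are the tool frame's). Camera axes: x right, y down, z forward; pixel columns grow to the right and rows downward; lengths in m; the calibration is good to about 2 mm. A picture is of the moment at which its call begins: read the wrist's pose just before it. There is no depth.
- bot.hand_in(): hands the job in, once; it reports no verdict.
Trained networks look in a picture, given as the dict that the camera call returned (one of the last four; its "shot" number tells which), for a name from the list of things; names that differ only in an ending like _2 or _b are one class to them, and where a whole thing is asked for, a point or a joint stands for the part that bears it (a point fixed in the world has none). Each returns a list of dicts, best first, with "score" (0 to 1); they miss things now and then, are a little off and sometimes report something else, mostly with a low value. They report only what shows in the picture. A call takes as long as a camera call.
- nets.spot_in(picture, name): "rect" ([left, top, right, bottom] in pixels, round what is visible of it).
- nets.outline_of(picture, name): "region" (480x640 bool, what is visible of it) and "rect" ([left, top, right, bottom] in pixels, round what is visible of it).
- nets.spot_point(picture, name): "location" ([column, row] in pixels: a listed point, or the origin of a listed thing).
The state is a dict: "t": time; "q": joint angles; "joint_vel": joint speeds; "joint_torque": joint torques, N m; "eef_pos": TCP position; "tool_rot": TCP orientation; "contact_force": force on the tool from outside, world axes, zero at the start; "torque": the same for the moment, N m; "gripper_width": opening from 0.0 (shut) to 1.0 (fully open).
Only numpy, scipy, OpenCV 4.12 (cv2) and the standard library are available. Lean on these libraries where they do the work, as an engineer would, in place of code of your own. Each camera call takes 0.05 s, during which the arm holds its last target.

### The job

Take the orange-topped paint gauge out of its tight case cutout by its protruding end, working it loose with small wiggles along the cutout so that the loose foam insert stays down in the case, and stand it gently upright inside the blue-taped window on the black sign panel, its long side along the window's long side, then let go. Leave the green-topped gauge in its cutout and everything else on the bench where it is.

Things in the scene. Friction and masses are not known exactly. Their poses are not given: they have to be found in the camera images.
- gauge: Paint gauge, an upright block 44 (its x) x 24 (its y) x 86 mm (its z, up), about 130 g. Origin: centre of its foot. Lower 50 mm black; top 36 mm an orange cap, 42 x 22, with a small green display. It starts in one of the case's cutouts, its x along the cutout, its foot 32 mm above the bench and 36 mm deep in the foam, so its top 50 mm (cap and 14 mm of black body) stand out.
- other_gauge: The same gauge with a green cap, in the other cutout. Same frame. It stays there.
- case: Black case without lid, fixed, 140 (x) x 210 (y) x 64 mm high, filled by a grey foam insert with its top 68 mm above the bench. Origin: centre of its underside, z up. Cutouts centred at x = 0, y = +48 and -48 mm, each 60 mm long along x (8 mm free at each end of a gauge) and 28 mm wide at the mouth (2 mm free at each side). Either gauge may be in either.
- insert (a joint): Height (m) by which the loose foam insert is lifted; 0 = down. It moves only up and down; about 10 N of upward drag lifts it, and it sinks back by its weight. Rubber cheeks low in each cutout grip the gauge's 24 mm sides: 12 to 18 N of friction against a straight pull, far less while the gauge slides to and fro along the cutout (case x). They let go after 22 mm of rise; then it lifts freely.
- panel: Black lacquered sign panel lying flat, fixed to the bench, 160 (x) x 180 (y) x 18 mm high. Origin: centre of its underside, z up.
- window (a point): Centre of the test window on the panel's top face (18 mm above the bench), framed with blue tape strips 12 mm wide and flush; clear opening 68 mm along the point's x by 48 mm along its y; z up.
- tape_roll: Roll of blue tape lying flat, 96 mm across, 24 mm high, loose. Origin: centre of its underside.
- cleaner: White bottle with a red cap, 60 mm across, 170 mm high, loose, standing. Origin: centre of its underside.
- screwdriver: Screwdriver with a red handle, about 200 mm long, lying on the bench, loose.
- bracket: Steel angle bracket, 40 x 90 x 40 mm, loose.

How it is judged:
On the way:
1. the orange gauge's foot is clear above the foam insert, with the insert down in the case (z of gauge in the frame of case above 0.072 m and value of joint insert below 0.004 m), for 0.1 s.
At the end, for the whole second after the job is handed in: The orange gauge stands at rest, upright (0.08 rad), foot on the panel, within 10 mm of the window's centre and with its long side within 0.2 rad of the window's; the foam insert is down (4 mm); the green gauge stands in its cutout, within 12 mm of where it was (horizontal distance between gauge and window below 0.01 m and z of gauge in the frame of window between -0.003 and 0.003 m and angle between gauge's own z axis and vertical below 0.08 rad and angle between the x axis of gauge and the x axis of window, either way round below 0.2 rad and linear speed of gauge below 0.02 m/s and value of joint insert below 0.004 m and z of other_gauge in the frame of case below 0.038 m and distance of other_gauge from where it was at the start of the episode below 0.012 m); the robot touches nothing.
It fails at once if the foam insert is lifted more than 12 mm (value of joint insert above 0.012 m).
It fails at once if the green gauge is shifted more than 20 mm (distance of other_gauge from where it was at the start of the episode above 0.02 m).
It fails at once if the gauge is pressed on the panel with more than 80 N (contact force between gauge and panel above 80 N).
It fails at once if the gauge is dropped (falls free of the fingers at more than 0.35 m/s, some 6 mm) (linear speed of gauge above 0.35 m/s and contact force between gauge and the fingers below 0.1 N).
It fails at once if another loose thing on the bench is moved more than 30 mm (distance of any of tape_roll, cleaner, screwdriver, bracket from where it was at the start of the episode above 0.03 m).
It also fails if it takes over 45 s, if anything falls off the work surface, if the arm or the gripper's body presses on something with over 40 N, if the wrist force passes 120 N, or if a joint passes its speed limit or range.

## Working session

There is one attempt and no reset: what is moved stays moved. The work goes in short steps, Python scripts to look and compute and a tool call to move; the robot and the scene stay as the last step left them, time stands still between calls to the robot, and variables do not carry over. Pictures are saved under pics/ and viewed, and the job is handed in when it is done.

Besides the shell and the picture viewer there is one more tool, called after "Call:" as a command line: name --argument value ..., lists and objects as JSON in quotes. apply_moves: Moves the arm, as the interface text tells. Scaled input: -1 to 1 covers 120 mm each way for a shift and 4 degrees each way for a turn. Its arguments: {"type":"object","properties":{"moves":{"type":"string"},"force":{"type":"number"}},"required":["moves"]}

```bash
mkdir -p pics
python3 - <<'E'
from station import bot, imaging, nets
import cv2, numpy as np
o=bot.get_obs(); print({k:np.round(v,4).tolist() for k,v in o.items()})
for n in ["scene","top"]:
    p=imaging.read_camera(n); cv2.imwrite(f"pics/{n}0.png",p["image"][:,:,::-1])
    print(n,p["fx"],p["cx"],p["cy"],np.round(p["view"],4).tolist())
    for k in ["gauge","other_gauge","case","panel","window"]:
        try: print(k,[(np.round(r["location"],1).tolist(),round(r["score"],2)) for r in nets.spot_point(p,k)][:3])
        except Exception as e: print(k,e)
        try: print("  rect",[(np.round(r["rect"],1).tolist(),round(r["score"],2)) for r in nets.spot_in(p,k)][:3])
        except Exception as e: print(k,e)
E
```

```text
{'t': 0.0, 'q': [0.9999, 0.4778, 0.0224, 1.5564, -0.0115, 1.1093, -0.0831], 'joint_vel': [0.0004, -0.0004, 0.0004, 0.0, 0.0009, 0.0001, 0.0016], 'joint_torque': [-0.0006, -59.644, 1.6076, -28.1199, 0.0124, 0.0093, 0.0], 'eef_pos': [0.3011, -0.6035, 0.2303], 'tool_rot': [-0.0004, 0.8504, -0.5261, -0.0008], 'contact_force': [-0.8955, 0.095, -0.4848], 'torque': [0.0035, -0.0063, -0.0137], 'gripper_width': 1.0036}
scene 548.3138072030836 323.31951353264856 245.00642800774378 [[-0.7949, 0.6064, -0.0201, 0.4961], [0.3457, 0.4254, -0.8364, -0.1458], [-0.4986, -0.6718, -0.5478, 1.7384], [0.0, 0.0, 0.0, 1.0]]
gauge [([393.7, 258.2], 0.9)]
  rect [([388.5, 230.6, 405.1, 252.0], 0.86), ([442.2, 314.5, 500.6, 355.0], 0.53)]
other_gauge [([415.5, 276.0], 0.7)]
  rect [([407.1, 245.4, 427.4, 273.6], 0.82)]
case [([404.5, 280.1], 0.69)]
  rect [([363.0, 235.6, 454.5, 315.3], 0.98)]
panel [([314.5, 215.5], 0.87)]
  rect [([276.6, 198.8, 353.7, 237.6], 0.74)]
window [([310.7, 215.7], 0.67)]
  rect [([274.2, 195.9, 354.1, 239.4], 0.79)]
top 566.5355209437743 329.6542342380964 236.40108740445186 [[0.0265, -0.9996, 0.0131, -0.052], [-0.9916, -0.028, -0.1266, 0.6288], [0.1269, -0.0096, -0.9919, 1.1525], [0.0, 0.0, 0.0, 1.0]]
gauge [([260.2, 307.8], 0.67)]
  rect [([246.6, 296.0, 265.0, 322.7], 0.84)]
other_gauge [([221.3, 298.1], 0.69)]
  rect [([200.8, 283.5, 220.8, 310.3], 0.86)]
case [([237.5, 300.9], 0.69)]
  rect [([174.7, 254.5, 297.3, 349.8], 0.58), ([246.4, 295.9, 267.3, 323.9], 0.21)]
panel [([414.7, 308.1], 0.78)]
  rect [([365.9, 263.0, 469.9, 356.4], 0.82)]
window [([418.2, 300.8], 0.88)]
  rect [([369.8, 263.2, 469.9, 355.6], 0.77)]
```

View pics/scene0.png

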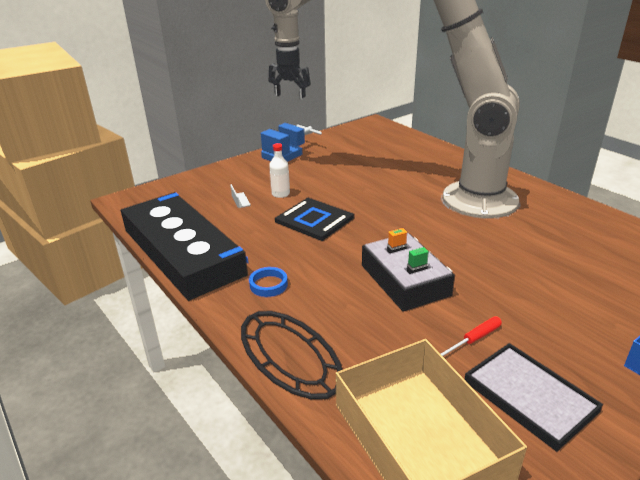

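View pics/top0.png

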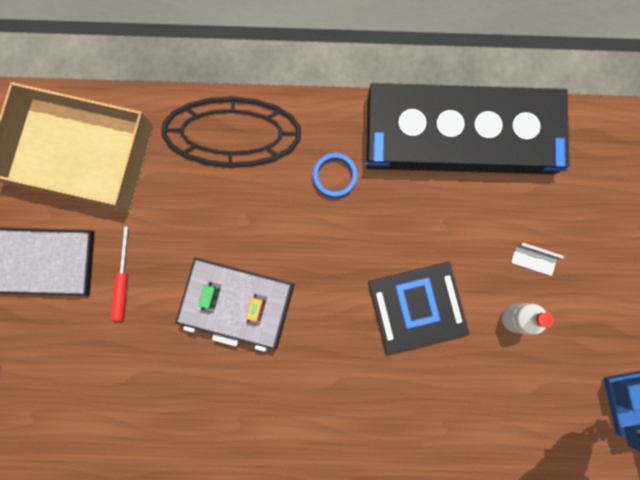

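```bash
cat > h.py <<'E'
import numpy as np, cv2
from scipy.spatial.transform import Rotation as R
from station import bot, imaging, nets
def pose():
    o=bot.get_obs(); q=o["tool_rot"]; T=np.eye(4); T[:3,:3]=R.from_quat([q[1],q[2],q[3],q[0]]).as_matrix(); T[:3,3]=o["eef_pos"]; return T,o
def cam(n):
    T,o=pose(); p=imaging.read_camera(n)
    p["c2w"]= T@p["mount"] if n=="wrist" else np.linalg.inv(p["view"]); return p
def back(p,uv,z):
    uv=np.atleast_2d(uv).astype(float); d=np.c_[(uv[:,0]-p["cx"])/p["fx"],(uv[:,1]-p["cy"])/p["fy"],np.ones(len(uv))]
    M=p["c2w"]; d=d@M[:3,:3].T; s=(z-M[2,3])/d[:,2]; return M[:3,3]+d*s[:,None]
def proj(p,X):
    X=np.atleast_2d(X); W=np.linalg.inv(p["c2w"]); c=X@W[:3,:3].T+W[:3,3]; return np.c_[c[:,0]/c[:,2]*p["fx"]+p["cx"],c[:,1]/c[:,2]*p["fy"]+p["cy"]]
def blobs(p,lo,hi,amin=15):
    hsv=cv2.cvtColor(p["image"],cv2.COLOR_RGB2HSV); m=cv2.inRange(hsv,lo,hi)
    n,l,s,c=cv2.connectedComponentsWithStats(m); return [(l==i,s[i],c[i]) for i in range(1,n) if s[i][4]>=amin]
E
python3 - <<'E'
from h import *
p=cam("top")
for nm,z in [("gauge",.032),("other_gauge",.032),("case",0),("panel",0),("window",.018),("tape_roll",0),("cleaner",0),("screwdriver",0),("bracket",0)]:
    for r in nets.spot_point(p,nm)[:1]: print(nm,np.round(r["location"],1),np.round(back(p,r["location"],z),4),round(r["score"],2))
for nm,lo,hi in [("orange",(8,150,120),(25,255,255)),("green",(50,120,80),(75,255,255)),("blue",(100,150,80),(125,255,255))]:
    for m,s,c in blobs(p,lo,hi): print(nm,s.tolist(),np.round(c,1),np.round(back(p,c,.115 if nm!="blue" else .018),4))
# case & panel
for nm,z in [("case",.068),("panel",.018)]:
    r=nets.outline_of(p,nm)[0]; c,_=cv2.findContours(r["region"].astype(np.uint8),0,2); c=max(c,key=cv2.contourArea)
    W=back(p,c[:,0],z)[:,:2].astype(np.float32); print(nm,cv2.minAreaRect(W))
E
```

```text
gauge [258.4 306.6] [[0.4794 0.1097 0.032 ]] 0.65
other_gauge [218.1 298.9] [[0.4931 0.1942 0.032 ]] 0.86
case [236.1 303.5] [[0.4847 0.1611 0.    ]] 0.75
panel [416.3 306.1] [[ 0.4895 -0.2252  0.    ]] 0.89
window [418.4 303.8] [[ 0.4943 -0.2267  0.018 ]] 0.75
tape_roll [334.  175.9] [[ 0.77   -0.0412  0.    ]] 0.81
cleaner [514.7 317.6] [[ 0.4706 -0.437   0.    ]] 0.95
screwdriver [126.3 272.2] [[0.5452 0.3998 0.    ]] 0.55
bracket [531.  259.3] [[ 0.5973 -0.4745  0.    ]] 0.86
orange [248, 298, 15, 23, 103] [256.1 309.7] [[0.4732 0.1045 0.115 ]]
green [199, 286, 17, 22, 183] [207.6 296.8] [[0.4955 0.1995 0.115 ]]
blue [544, 138, 22, 33, 342] [558.6 155.4] [[ 0.8262 -0.5329  0.018 ]]
blue [317, 156, 37, 23, 120] [337.  162.3] [[ 0.7961 -0.0468  0.018 ]]
blue [367, 160, 23, 6, 95] [377.6 163.1] [[ 0.797  -0.1354  0.018 ]]
blue [314, 173, 40, 24, 117] [329.8 189.8] [[ 0.7347 -0.0325  0.018 ]]
blue [400, 285, 40, 43, 319] [421.3 315.3] [[ 0.4703 -0.2329  0.018 ]]
blue [430, 286, 5, 17, 22] [431.9 294.3] [[ 0.5151 -0.2552  0.018 ]]
blue [608, 373, 32, 63, 990] [628.2 403.5] [[ 0.2999 -0.6655  0.018 ]]
case ((0.4801212549209595, 0.1553049236536026), (0.21478590369224548, 0.14989522099494934), 76.98282623291016)
panel ((0.48620980978012085, -0.22549715638160706), (0.1625738888978958, 0.18490327894687653), 15.229416847229004)
```

Call:
apply_moves --moves "-1 -0.05 -0.28 0 0 0 -0.75;-1 -0.05 -0.28 0 0 0 -0.75;-1 -0.05 -0.28 0 0 0 -0.75;-1 -0.05 -0.28 0 0 0 -0.75;-1 -0.05 -0.28 0 0 0 -0.75;-1 -0.05 -0.28 0 0 0 -0.75;-1 -0.05 -0.27 0 0 0 -0.75;-1 -0.05 -0.27 0 0 0 -0.75;-1 -0.05 -0.27 0 0 0 -0.75;-1 -0.05 -0.27 0 0 0 -0.75;-1 -0.05 -0.27 0 0 0 -0.75;-1 -0.05 -0.27 0 0 0 -0.75"

```text
t: 2.7
eef_pos: [0.5394, -0.2859, 0.2314]
tool_rot: [0.0, 0.972, -0.236, 0.0]
contact_force: [0.7, 0.2, 0.0]
gripper_width: 0.999
```

Run:
```python
from h import *
p=cam("wrist"); print(np.round(p["mount"],3).tolist(),p["fx"],p["fy"]); cv2.imwrite("pics/w1.png",p["image"][:,:,::-1])
T,o=pose(); print(np.round(T,4).tolist(),o["q"],o["t"])
```

```text
[[1.0, -0.0, -0.0, -0.0], [0.0, 0.963, 0.271, -0.07], [0.0, -0.271, 0.963, -0.143], [0.0, 0.0, 0.0, 1.0]] 339.5576484157911 339.5576484157911
[[0.894, -0.448, 0.0024, 0.5428], [-0.448, -0.894, 0.0047, -0.277], [0.0, -0.0052, -1.0, 0.2316], [0.0, 0.0, 0.0, 1.0]] [ 0.55380604  0.38152628 -0.23604484  1.70580062  0.09376372  1.06504969
 -0.17586809] 2.75
```

View pics/w1.png

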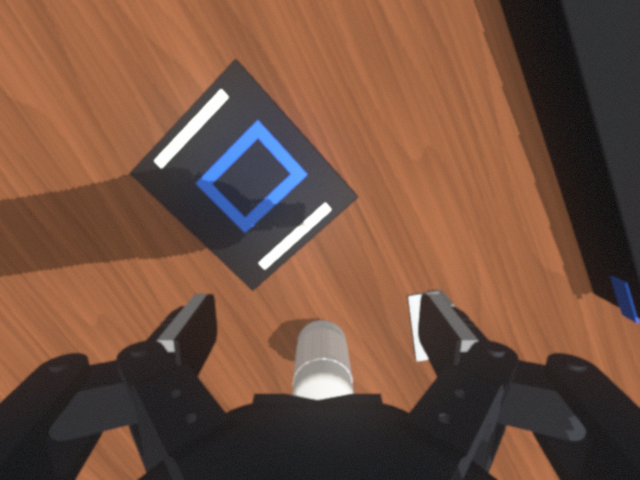

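Run:
```python
from h import *
p=cam("wrist"); p=cam("wrist"); T,o=pose(); print(np.round(T[:3,3],4),np.abs(o["joint_vel"]).max(),o["t"])
bs=blobs(p,(95,100,60),(125,255,255),200)
m=np.zeros((480,640),np.uint8)
for b,s,c in bs:
    if s[1]<260 and s[0]<350: m|=b.astype(np.uint8)
for pic in [m]:
    c,h=cv2.findContours(m,cv2.RETR_CCOMP,cv2.CHAIN_APPROX_NONE)
    for k,cc in enumerate(c):
        if cv2.contourArea(cc)>300:
            W=back(p,cc[:,0],.018)[:,:2]; r=cv2.minAreaRect((W*1000).astype(np.float32)); print(h[0][k],r)
w=nets.spot_point(p,"window"); print([(x["location"],x["score"],back(p,x["location"],.018)) for x in w])
r=nets.outline_of(p,"panel")[0]; c,_=cv2.findContours(r["region"].astype(np.uint8),0,2); c=max(c,key=cv2.contourArea)
print("panel",cv2.minAreaRect((back(p,c[:,0],.018)[:,:2]*1000).astype(np.float32)))
cv2.imwrite("pics/w2.png",p["image"][:,:,::-1])
```

```text
[ 0.5403 -0.2835  0.2316] 0.06958361622203318 2.85
[-1 -1  1 -1] ((494.8606872558594, -222.26553344726562), (94.86372375488281, 74.9233169555664), 15.392041206359863)
[-1 -1 -1  0] ((494.8586120605469, -222.3578338623047), (66.49143981933594, 46.68778610229492), 15.178424835205078)
[([252.0, 182.6], 0.81, array([[ 0.49576255, -0.21997452,  0.018     ]])), ([321.1, 345.2], 0.52, array([[ 0.47371514, -0.42434105,  0.018     ]]))]
panel ((486.1720275878906, -224.3590545654297), (160.82821655273438, 181.0677947998047), 15.117191314697266)
```

View pics/w2.png

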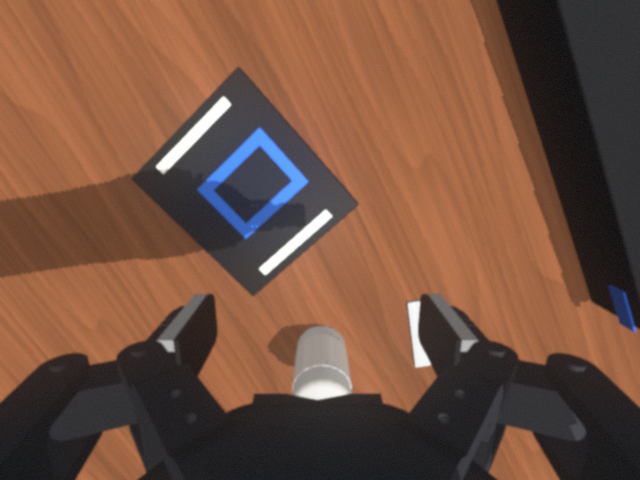

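Run:
```python
from h import *
T,o=pose(); print(T[:3,3],o["t"],np.degrees(np.arctan2(T[1,0],T[0,0])))
th=np.degrees(np.arctan2(T[1,0],T[0,0])); d=(np.array([.474,.104])-T[:2,3])
n=26; step=(76.8-th)/n; print(step/4)
for i in range(n):
    a=np.radians(th+i*step); v=d/n/.12
    print(round(v@[np.cos(a),np.sin(a)],2),round(v@[np.sin(a),-np.cos(a)],2),end="; ")
```

```text
[ 0.53841581 -0.28789419  0.23135708] 2.95 -27.518148309460845
1.0030591183602005
-0.08 -0.1; -0.07 -0.11; -0.06 -0.11; -0.05 -0.12; -0.05 -0.12; -0.04 -0.12; -0.03 -0.12; -0.02 -0.13; -0.01 -0.13; -0.0 -0.13; 0.01 -0.13; 0.02 -0.13; 0.02 -0.12; 0.03 -0.12; 0.04 -0.12; 0.05 -0.12; 0.06 -0.11; 0.07 -0.11; 0.07 -0.1; 0.08 -0.1; 0.09 -0.09; 0.09 -0.09; 0.1 -0.08; 0.1 -0.07; 0.11 -0.06; 0.11 -0.06;
```

Call:
apply_moves --moves "-1 -0.08 -0.1 0 0 0 -1;-1 -0.07 -0.11 0 0 0 -1;-1 -0.06 -0.11 0 0 0 -1;-1 -0.05 -0.12 0 0 0 -1;-1 -0.05 -0.12 0 0 0 -1;-1 -0.04 -0.12 0 0 0 -1;-1 -0.03 -0.12 0 0 0 -1;-1 -0.02 -0.13 0 0 0 -1;-1 -0.01 -0.13 0 0 0 -1;-1 0 -0.13 0 0 0 -1;-1 0.01 -0.13 0 0 0 -1;-1 0.02 -0.13 0 0 0 -1"

```text
t: 3.95
eef_pos: [0.5083, -0.1055, 0.2313]
tool_rot: [0.0, 0.984, 0.178, -0.0]
contact_force: [-0.3, -0.8, -0.1]
gripper_width: 1.001
```

Call:
apply_moves --moves "-1 0.02 -0.12 0 0 0 -1;-1 0.03 -0.12 0 0 0 -1;-1 0.04 -0.12 0 0 0 -1;-1 0.05 -0.12 0 0 0 -1;-1 0.06 -0.11 0 0 0 -1;-1 0.07 -0.11 0 0 0 -1;-1 0.07 -0.1 0 0 0 -1;-1 0.08 -0.1 0 0 0 -1;-1 0.09 -0.09 0 0 0 -1;-1 0.09 -0.09 0 0 0 -1;-1 0.1 -0.08 0 0 0 -1;-1 0.1 -0.07 0 0 0 -1"

```text
t: 4.95
eef_pos: [0.479, 0.0737, 0.2314]
tool_rot: [0.0, 0.827, 0.563, -0.0]
contact_force: [1.4, -0.7, 0.2]
gripper_width: 1.001
```

Call:
apply_moves --moves "-1 0.11 -0.06 0 0 0 -1;-1 0.11 -0.06 0 0 0 -1;-1 0 0 0 0 0 0;-1 0 0 0 0 0 0;-1 0 0 0 0 0 0;-1 0 0 0 0 0 0;-1 0 0 0 0 0 0"

```text
t: 5.53
eef_pos: [0.4741, 0.1033, 0.2312]
tool_rot: [0.0, 0.786, 0.618, -0.0]
contact_force: [-0.5, -0.1, 0.9]
gripper_width: 0.999
```

Run:
```python
from h import *
p=cam("wrist"); T,o=pose(); print(np.round(T,4).tolist(),o["t"],np.abs(o["joint_vel"]).max(),np.round(o["q"],2))
cv2.imwrite("pics/w3.png",p["image"][:,:,::-1])
for nm,lo,hi in [("orange",(5,120,80),(25,255,255)),("green",(45,80,60),(80,255,255))]:
    for m,s,c in blobs(p,lo,hi,200):
        cc,_=cv2.findContours(m.astype(np.uint8),0,cv2.CHAIN_APPROX_NONE); cc=max(cc,key=cv2.contourArea)
        print(nm,s.tolist(),cv2.minAreaRect((back(p,cc[:,0],.118)[:,:2]*1000).astype(np.float32)))
for nm,z in [("case",.068)]:
    r=nets.outline_of(p,nm)[0]; c,_=cv2.findContours(r["region"].astype(np.uint8),0,2); c=max(c,key=cv2.contourArea)
    print(nm,r["rect"],cv2.minAreaRect((back(p,c[:,0],z)[:,:2]*1000).astype(np.float32)))
T,o=pose(); print(np.round(T[:3,3],4))
```

```text
[[0.2354, 0.9719, -0.0001, 0.4741], [0.9719, -0.2354, -0.0003, 0.1036], [-0.0003, 0.0, -1.0, 0.2312], [0.0, 0.0, 0.0, 1.0]] 5.5833 0.007885926958880119 [ 0.31  0.24 -0.74  1.96  0.19  1.01  0.81]
orange [0, 0, 640, 413, 172125] ((480.72491455078125, 114.88018798828125), (511.79376220703125, 326.3121032714844), 76.33554077148438)
orange [311, 199, 28, 57, 1017] ((469.5528869628906, 111.87252044677734), (21.369789123535156, 44.65058135986328), 76.3375244140625)
orange [0, 346, 34, 57, 840] ((532.4133911132812, -196.84048461914062), (33.18977737426758, 50.44038009643555), 29.992712020874023)
orange [77, 426, 68, 54, 2346] ((636.8679809570312, -145.51632690429688), (68.61134338378906, 59.16516876220703), 85.64586639404297)
orange [510, 428, 26, 15, 200] ((706.3560180664062, 247.33445739746094), (28.253402709960938, 10.509857177734375), 40.91461944580078)
orange [490, 438, 30, 34, 528] ((728.354248046875, 228.07977294921875), (20.564699172973633, 40.80545425415039), 66.44795989990234)
orange [514, 449, 29, 23, 293] ((739.3197631835938, 249.61363220214844), (13.672582626342773, 32.411376953125), 52.17484664916992)
orange [533, 466, 27, 14, 204] ((758.6065673828125, 265.8010559082031), (25.409988403320312, 16.244626998901367), 76.34008026123047)
green [423, 198, 41, 58, 1822] ((490.695068359375, 200.5799560546875), (30.038637161254883, 45.53199768066406), 76.75653076171875)Traceback (most recent call last):
  File "<stdin>", line 9, in <module>
IndexError: list index out of range
```

View pics/w3.png

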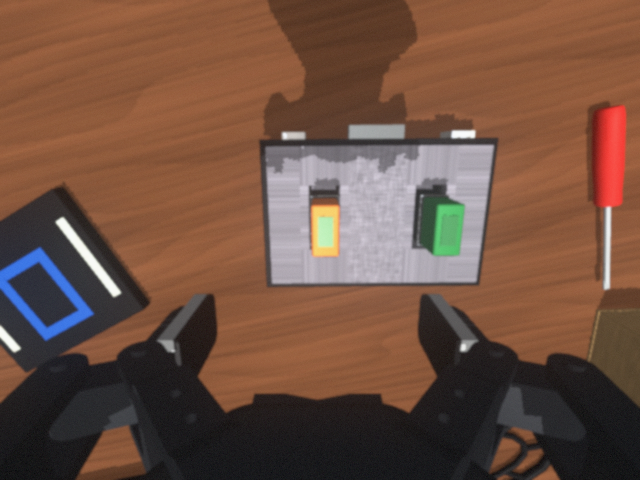

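Run:
```python
import cv2
i=cv2.imread("pics/w3.png")[130:295,255:505]; cv2.imwrite("pics/w3z.png",cv2.resize(i,(800,528),interpolation=cv2.INTER_CUBIC))
```

```text
(no output)
```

View pics/w3z.png

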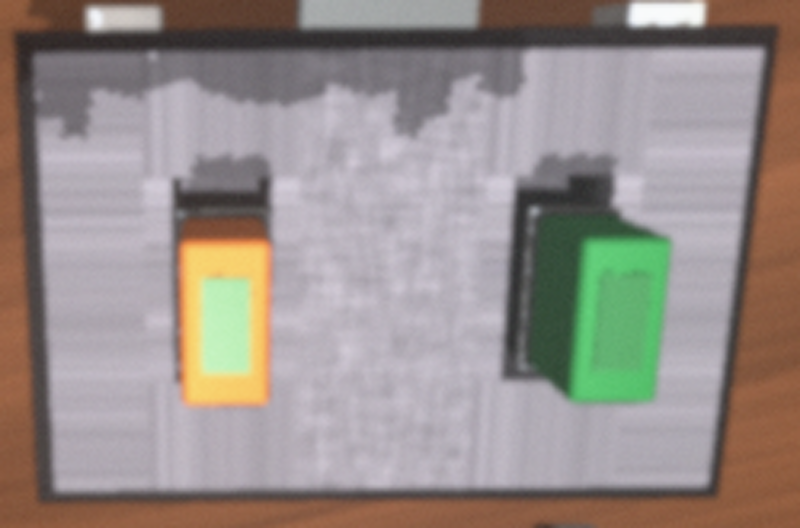

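Run:
```python
from h import *
p=cam("wrist")
def q(z,pts):
    uv=np.array(pts)/3.2+[255,130]-.5*0; W=back(p,uv,z)[:,:2]
    c=W.mean(0); e=W-c
    print(np.round(c,4),"sides",np.round(np.linalg.norm(np.roll(W,-1,0)-W,axis=1),4),"ang",[round(float(np.degrees(np.arctan2(*(W[j]-W[i])[::-1]))),1) for i,j in [(0,1),(3,2),(3,0),(2,1)]])
    return c
o=q(.118,[(181,240),(270,240),(269,404),(185,404)])
g=q(.118,[(583,240),(670,240),(655,402),(570,402)])
d=g-o; print(d,np.linalg.norm(d),np.degrees(np.arctan2(d[1],d[0])))
c=q(.064,[(18,32),(776,28),(716,495),(42,497)])
q(.068,[(36,50),(762,48),(704,488),(53,490)])
T,_=pose();e=o-T[:2,3]; print("tool dx dy",e@T[:2,0],e@T[:2,1], T[:3,3])
cx=np.array([np.cos(np.radians(-13.4)),np.sin(np.radians(-13.4))]);cy=np.array([-cx[1],cx[0]])
print("in case frame",(o-c)@cx,(o-c)@cy,(g-c)@cx,(g-c)@cy)
```

```text
[0.4724 0.1126] sides [0.0212 0.0411 0.0209 0.0411] ang [76.4, 76.4, 167.5, 167.1]
[0.4946 0.2055] sides [0.0207 0.0406 0.0211 0.0406] ang [76.4, 76.4, 167.3, 167.9]
[0.02221404 0.09296555] 0.09558272137097046 76.56120958044335
[0.4834 0.1595] sides [0.2075 0.1379 0.2077 0.1375] ang [76.7, 76.6, 166.9, 167.0]
[0.4837 0.159 ] sides [0.1971 0.1286 0.1976 0.1287] ang [76.6, 76.6, 166.4, 166.6]
tool dx dy 0.007951948916168562 -0.0035194517894348407 [0.4739693  0.10400735 0.23128045]
in case frame 0.0002184087495569535 -0.04820168479847699 0.00028312021020230526 0.047381014666998636
```

Call:
apply_moves --moves "-1 0.066 -0.029 0 0 0 0;-1 0 0 0.2 0 0 0;-1 0 0 0.2 0 0 0;-1 0 0 0.2 0 0 0;-1 0 0 0 0 0 0;-1 0 0 0 0 0 0;-1 0 0 0 0 0 0;-1 0 0 0 0 0 0" --force 50

```text
t: 6.35
eef_pos: [0.4733, 0.1138, 0.1608]
tool_rot: [0.001, 0.785, 0.619, 0.001]
contact_force: [0.3, -0.5, 0.1]
gripper_width: 0.997
```

Run:
```python
from h import *
p=cam("wrist"); T,o=pose(); print(np.round(T[:3,3],4),o["t"])
cv2.imwrite("pics/w4.png",p["image"][:,:,::-1])
print(proj(p,[[.4724,.1126,.118]]))
```

```text
[0.4733 0.1136 0.1608] 6.4
[[312.25701384 265.92807793]]
```

View pics/w4.png

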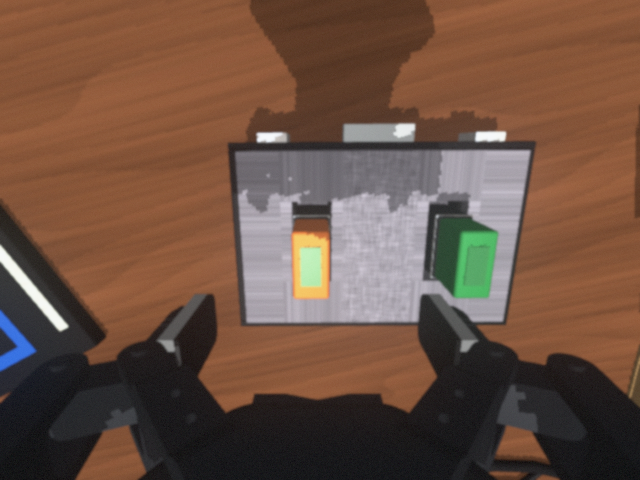

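Call:
apply_moves --moves "-1 -0.01 0 0.2 0 0 0;-1 0 0 0.2 0 0 0;-1 0 0 0.2 0 0 0;-1 0 0 0.1 0 0 0;-1 0 0 0 0 0 0;-1 0 0 0 0 0 0;-1 0 0 0 0 0 0;-1 0 0 0 0 0 0;-1 0 0 0 0 0 0"

```text
t: 7.15
eef_pos: [0.4729, 0.1121, 0.0765]
tool_rot: [0.001, 0.785, 0.619, 0.001]
contact_force: [-0.3, 1.3, 0.7]
gripper_width: 1.006
```

Run:
```python
from h import *
p=cam("wrist"); T,o=pose(); print(np.round(T[:3,3],4),o["t"],o["contact_force"])
cv2.imwrite("pics/w5.png",p["image"][:,:,::-1])
p=cam("scene"); cv2.imwrite("pics/s5.png",cv2.resize(p["image"][200:330,340:480,::-1],(700,600)))
```

```text
[0.4728 0.112  0.0763] 7.2 [ 0.67970373 -0.50130351  0.27942865]
```

View pics/w5.png

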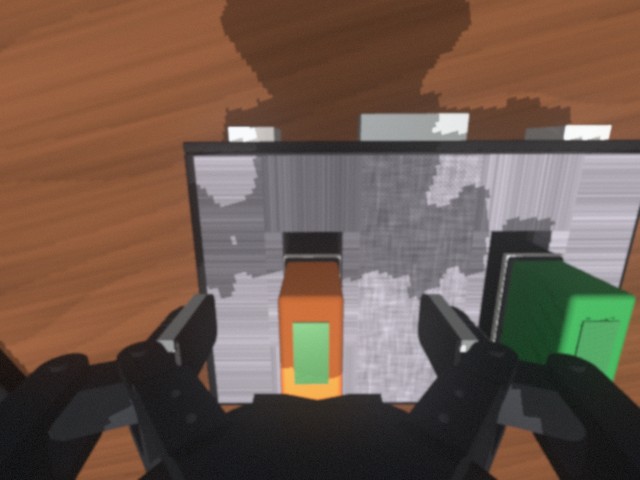

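View pics/s5.png

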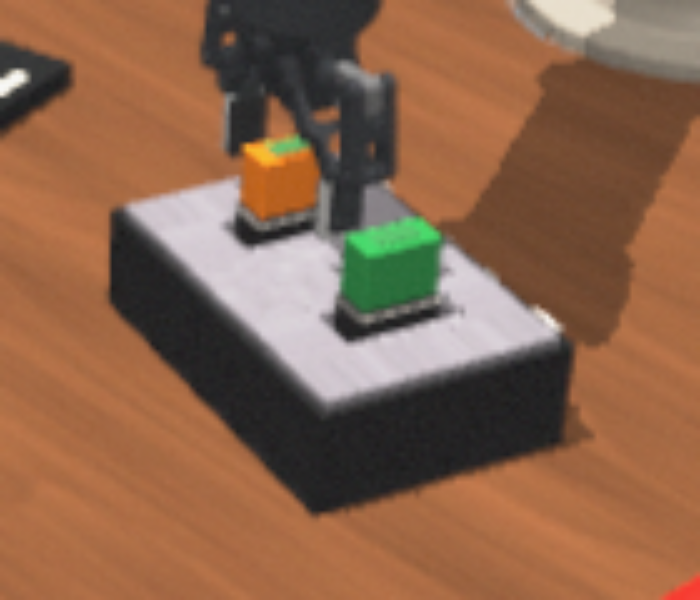

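Run:
```python
from h import *
p=cam("wrist"); print(p["cx"],p["cy"],np.round(p["mount"],4).tolist())
T,o=pose()
im=p["image"]
hsv=cv2.cvtColor(im,cv2.COLOR_RGB2HSV)
for r in (300,320,340,360,380,390):
    s=hsv[r,250:370]; k=np.where((s[:,1]>170)&((s[:,0]<24)|(s[:,0]>45))&(s[:,2]>90))[0]+250
    # edges
    L=back(p,[[k.min(),r],[k.max()+1,r]],.118); t=(L-T[:3,3])@T[:3,:3]
    print(r,k.min(),k.max(),np.round(t[:,:2]*1000,1).tolist())
```

```text
317.04920576544475 239.95139801951046 [[1.0, -0.0003, 0.0004, 0.0013], [0.0002, 0.9626, 0.271, -0.0687], [-0.0004, -0.271, 0.9626, -0.1429], [0.0, 0.0, 0.0, 1.0]]
300 281 341 [[-10.3, -19.9], [9.5, -19.9]]
320 281 341 [[-10.5, -12.6], [9.7, -12.6]]
340 282 340 [[-10.4, -5.1], [9.5, -5.1]]
360 283 340 [[-10.3, 2.6], [9.6, 2.7]]
380 283 341 [[-10.5, 10.7], [10.1, 10.7]]
390 283 340 [[-10.6, 14.9], [9.9, 14.9]]
```

Call:
apply_moves --moves "1 0 0 0 0 0 0;1 0 0 0 0 0 0;1 0 0 0 0 0 0;1 0 0 0 0 0 0;1 0 0 0 0 0 0;1 0 0 0 0 0 0;1 0 0 0 0 0 0;1 0 0 0 0 0 0" --force 50

```text
t: 7.97
eef_pos: [0.4719, 0.1116, 0.0755]
tool_rot: [0.0, 0.785, 0.619, -0.0]
contact_force: [-1.4, -1.7, 5.2]
gripper_width: 0.26
```

Call:
apply_moves --moves "1 0 0 0 0 0 0;1 0 0.019 0 0 0 0;1 0 0.019 -0.002 0 0 0;1 0 -0.025 -0.002 0 0 0;1 0 -0.025 -0.005 0 0 0;1 0 -0.025 -0.002 0 0 0;1 0 0.025 -0.002 0 0 0;1 0 0.025 -0.005 0 0 0;1 0 0.025 -0.002 0 0 0" --force 90

```text
t: 8.72
eef_pos: [0.4721, 0.1108, 0.0765]
tool_rot: [-0.002, 0.785, 0.619, -0.004]
contact_force: [-13.5, 2.1, 1.7]
gripper_width: 0.244
```

Run:
```python
from h import *
p=cam("wrist"); T,o=pose(); print(np.round(T[:3,3],4),o["t"],np.round(o["contact_force"],1),np.round(o["torque"],2))
cv2.imwrite("pics/w6.png",p["image"][:,:,::-1])
p=cam("scene"); cv2.imwrite("pics/s6.png",cv2.resize(p["image"][200:330,340:480,::-1],(700,600)))
```

```text
[0.4722 0.1108 0.0764] 8.7667 [-10.5   1.6   3.4] [0.41 2.59 0.07]
```

View pics/w6.png

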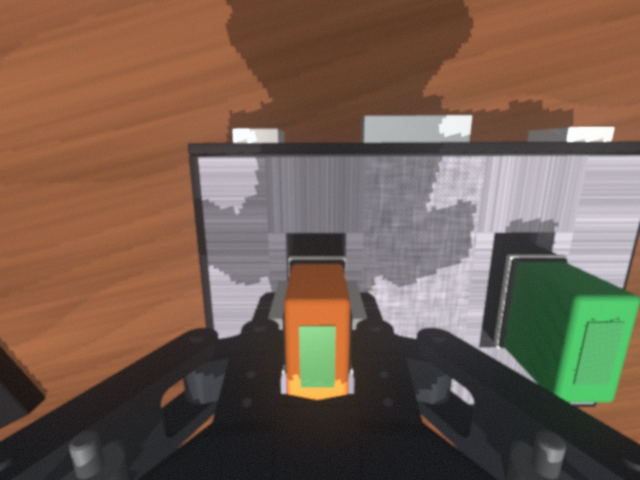

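View pics/s6.png

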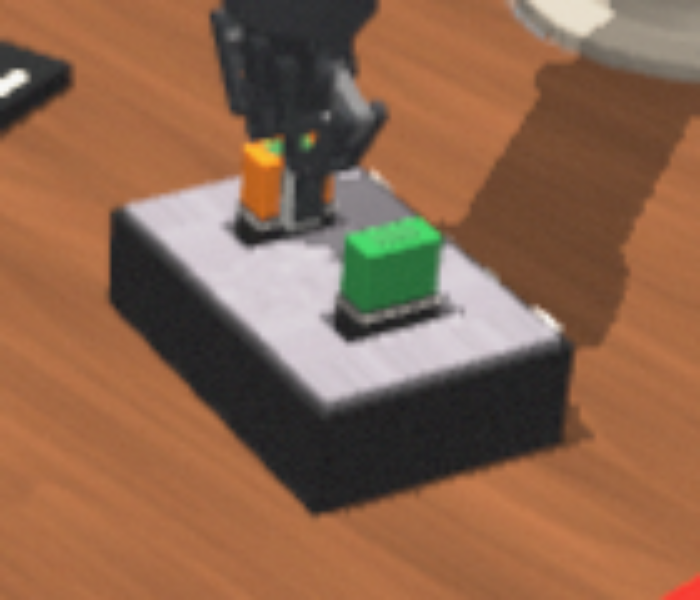

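Call:
apply_moves --moves "1 0 0 0 0 0 0;1 0 0 0 0 0 0"

```text
t: 8.98
eef_pos: [0.4721, 0.1109, 0.0764]
tool_rot: [-0.002, 0.785, 0.62, -0.004]
contact_force: [-9.6, -0.6, 3.0]
gripper_width: 0.243
```

Call:
apply_moves --moves "1 0 0.025 0 0 0 0;1 0 0 0 0 0 0"

```text
t: 9.15
eef_pos: [0.4739, 0.1103, 0.076]
tool_rot: [-0.003, 0.785, 0.62, -0.005]
contact_force: [-11.6, 0.8, 2.9]
gripper_width: 0.248
```

Call:
apply_moves --moves "1 0 -0.025 0 0 0 0;1 0 -0.025 0 0 0 0"

```text
t: 9.32
eef_pos: [0.473, 0.1108, 0.0767]
tool_rot: [-0.0, 0.785, 0.619, -0.001]
contact_force: [6.8, -3.2, -11.6]
gripper_width: 0.245
```

Call:
apply_moves --moves "1 0 -0.025 0 0 0 0;1 0 -0.025 0 0 0 0"

```text
t: 9.48
eef_pos: [0.4711, 0.1117, 0.078]
tool_rot: [0.002, 0.786, 0.619, 0.002]
contact_force: [10.2, -5.5, -11.0]
gripper_width: 0.248
```

Run:
```python
from h import *
p=cam("wrist"); T,o=pose(); print(np.round(T[:3,3],4),o["t"],np.round(o["contact_force"],1),np.round(o["torque"],2))
cv2.imwrite("pics/w7.png",p["image"][:,:,::-1])
p=cam("scene"); cv2.imwrite("pics/s7.png",cv2.resize(p["image"][200:330,340:480,::-1],(700,600)))
```

```text
[0.4709 0.1118 0.0781] 9.5333 [  8.1  -5.5 -11.6] [-1.31 -2.16  0.04]
```

View pics/w7.png

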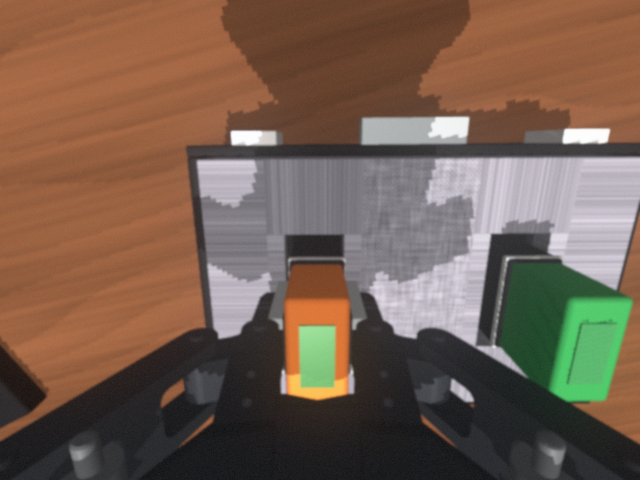

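View pics/s7.png

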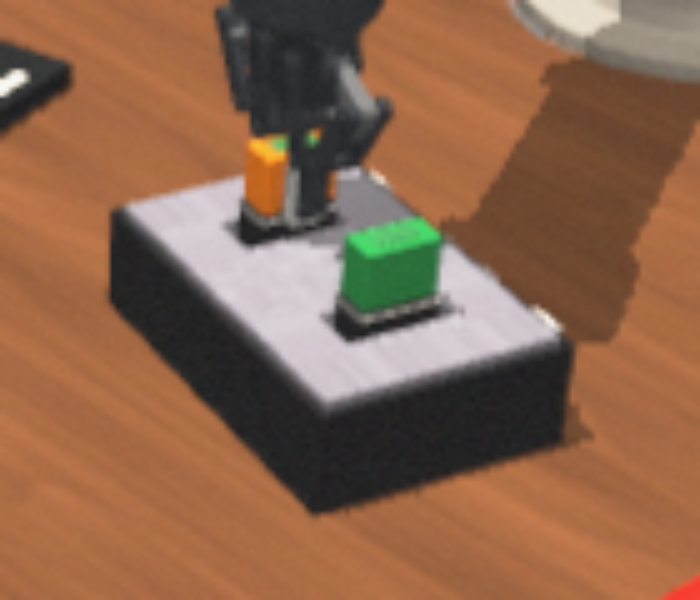

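Call:
apply_moves --moves "1 0 0.03 0 0 0 0;1 0 0.03 0 0 0 0;1 0 0.03 0 0 0 0;1 0 0.03 0 0 0 0"

```text
t: 9.92
eef_pos: [0.4763, 0.1099, 0.0764]
tool_rot: [-0.002, 0.785, 0.62, -0.004]
contact_force: [-13.4, 0.5, 0.4]
gripper_width: 0.248
```

Call:
apply_moves --moves "1 0 -0.03 0 0 0 0;1 0 -0.03 0 0 0 0;1 0 -0.03 0 0 0 0"

```text
t: 10.17
eef_pos: [0.4742, 0.1111, 0.078]
tool_rot: [0.002, 0.786, 0.619, 0.002]
contact_force: [10.9, -5.9, -7.9]
gripper_width: 0.248
```

Call:
apply_moves --moves "1 0 -0.03 0 0 0 0;1 0 -0.03 0 0 0 0"

```text
t: 10.33
eef_pos: [0.47, 0.1126, 0.0793]
tool_rot: [0.003, 0.786, 0.618, 0.004]
contact_force: [12.9, -9.0, -3.7]
gripper_width: 0.248
```

Call:
apply_moves --moves "1 0 0.03 0 0 0 0;1 0 0.03 0 0 0 0;1 0 0.03 -0.005 0 0 0;1 0 0.03 -0.005 0 0 0;1 0 0.03 -0.005 0 0 0"

```text
t: 10.75
eef_pos: [0.4758, 0.11, 0.078]
tool_rot: [-0.003, 0.785, 0.62, -0.005]
contact_force: [-13.1, 1.6, -2.6]
gripper_width: 0.243
```

Call:
apply_moves --moves "1 0 -0.03 0 0 0 0;1 0 -0.03 0 0 0 0;1 0 -0.03 -0.005 0 0 0;1 0 -0.03 -0.005 0 0 0;1 0 -0.03 -0.005 0 0 0"

```text
t: 11.17
eef_pos: [0.4692, 0.1127, 0.0826]
tool_rot: [0.003, 0.786, 0.618, 0.004]
contact_force: [12.2, -7.1, -7.2]
gripper_width: 0.248
```

Call:
apply_moves --moves "1 0 0.03 0 0 0 0;1 0 0.03 0 0 0 0;1 0 0.03 -0.005 0 0 0;1 0 0.03 -0.005 0 0 0;1 0 0.03 -0.005 0 0 0"

```text
t: 11.58
eef_pos: [0.4756, 0.1101, 0.0816]
tool_rot: [-0.003, 0.785, 0.62, -0.005]
contact_force: [-14.1, 2.3, -2.1]
gripper_width: 0.243
```

Call:
apply_moves --moves "1 0 -0.03 0 0 0 0;1 0 -0.03 0 0 0 0;1 0 -0.03 -0.005 0 0 0;1 0 -0.03 -0.005 0 0 0;1 0 -0.03 -0.005 0 0 0"

```text
t: 12.0
eef_pos: [0.4691, 0.1127, 0.0862]
tool_rot: [0.003, 0.786, 0.619, 0.004]
contact_force: [11.9, -7.4, -7.9]
gripper_width: 0.246
```

Run:
```python
from h import *
p=cam("wrist"); T,o=pose(); print(np.round(T[:3,3],4),o["t"],np.round(o["contact_force"],1),np.round(o["torque"],2))
cv2.imwrite("pics/w8.png",p["image"][:,:,::-1])
p=cam("scene"); cv2.imwrite("pics/s8.png",cv2.resize(p["image"][200:330,340:480,::-1],(700,600)))
```

```text
[0.4687 0.1129 0.0864] 12.05 [ 9.1 -6.7 -9.1] [-1.76 -2.48  0.04]
```

View pics/w8.png

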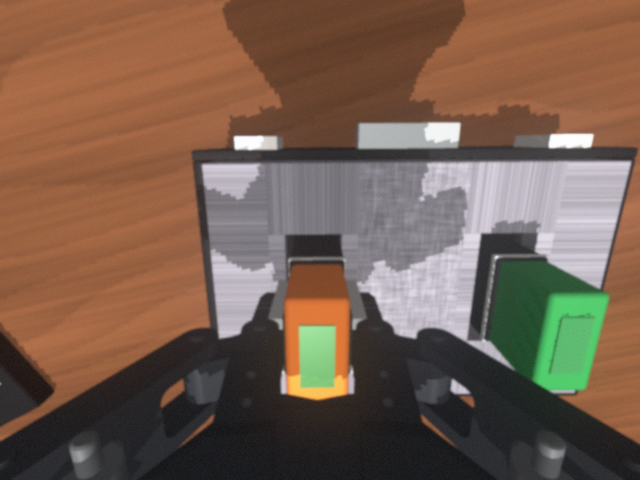

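View pics/s8.png

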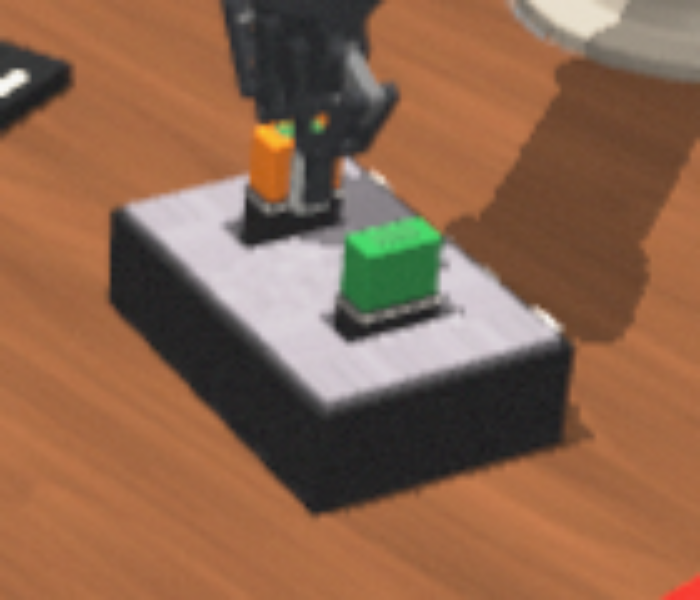

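Call:
apply_moves --moves "1 0 0.03 0 0 0 0;1 0 0.03 0 0 0 0;1 0 0.03 -0.005 0 0 0;1 0 0.03 -0.005 0 0 0;1 0 0.03 -0.005 0 0 0;1 0 -0.03 0 0 0 0;1 0 -0.03 0 0 0 0;1 0 -0.03 -0.004 0 0 0;1 0 -0.03 -0.004 0 0 0;1 0 -0.03 -0.004 0 0 0"

```text
t: 12.93
eef_pos: [0.4692, 0.1127, 0.0895]
tool_rot: [0.003, 0.786, 0.619, 0.004]
contact_force: [11.6, -7.1, -7.6]
gripper_width: 0.244
```

Call:
apply_moves --moves "1 0 0.03 0 0 0 0;1 0 0.03 0 0 0 0;1 0 0.03 -0.005 0 0 0;1 0 0.03 -0.005 0 0 0;1 0 0.03 -0.005 0 0 0;1 0 -0.03 0 0 0 0;1 0 -0.03 0 0 0 0;1 0 -0.03 -0.004 0 0 0;1 0 -0.03 -0.004 0 0 0;1 0 -0.03 -0.004 0 0 0"

```text
t: 13.77
eef_pos: [0.4692, 0.1128, 0.0928]
tool_rot: [0.003, 0.786, 0.618, 0.004]
contact_force: [12.5, -7.5, -8.0]
gripper_width: 0.242
```

Call:
apply_moves --moves "1 0 0.03 0 0 0 0;1 0 0.03 0 0 0 0;1 0 0.03 -0.005 0 0 0;1 0 0.03 -0.005 0 0 0;1 0 0.03 -0.005 0 0 0;1 0 -0.03 0 0 0 0;1 0 -0.03 0 0 0 0;1 0 -0.03 -0.004 0 0 0;1 0 -0.03 -0.004 0 0 0;1 0 -0.03 -0.004 0 0 0"

```text
t: 14.6
eef_pos: [0.4692, 0.1128, 0.096]
tool_rot: [0.003, 0.786, 0.618, 0.004]
contact_force: [12.3, -7.4, -8.4]
gripper_width: 0.248
```

Run:
```python
from h import *
p=cam("wrist"); T,o=pose(); print(np.round(T[:3,3],4),o["t"],np.round(o["contact_force"],1),np.round(o["torque"],2))
cv2.imwrite("pics/w9.png",p["image"][:,:,::-1])
p=cam("scene"); cv2.imwrite("pics/s9.png",cv2.resize(p["image"][200:330,340:480,::-1],(700,600)))
```

```text
[0.4688 0.113  0.0962] 14.65 [ 7.8 -6.2 -6.5] [-1.77 -2.16  0.02]
```

View pics/s9.png

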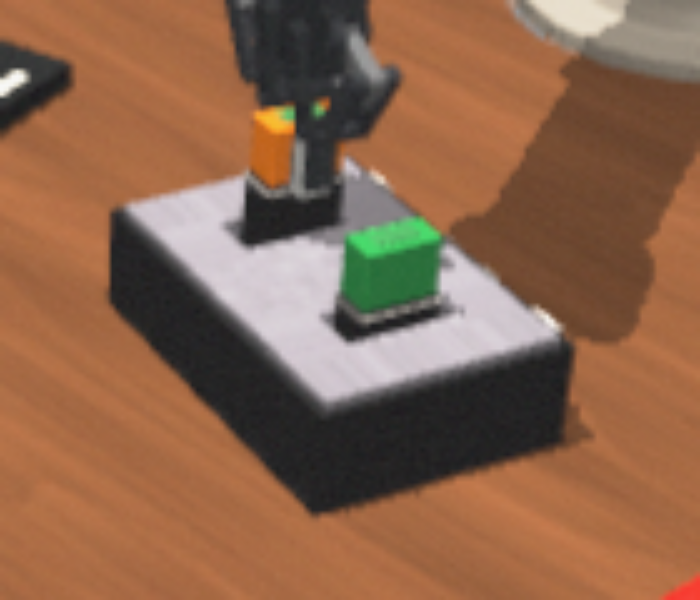

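View pics/w9.png

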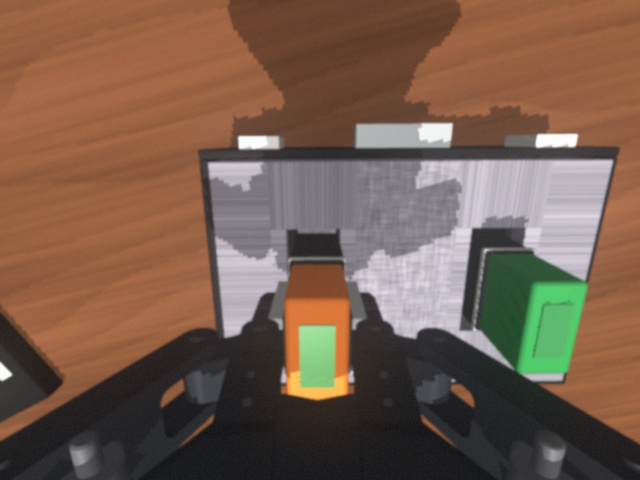

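Call:
apply_moves --moves "1 0 0.03 0 0 0 0;1 0 0.03 0 0 0 0;1 0 0.03 -0.005 0 0 0;1 0 0.03 -0.005 0 0 0;1 0 0.03 -0.005 0 0 0"

```text
t: 15.12
eef_pos: [0.4759, 0.1103, 0.0951]
tool_rot: [-0.003, 0.785, 0.62, -0.005]
contact_force: [-15.0, 1.5, -2.9]
gripper_width: 0.249
```

Call:
apply_moves --moves "1 0 -0.03 0 0 0 0;1 0 -0.03 0 0 0 0;1 0 -0.03 -0.004 0 0 0;1 0 -0.03 -0.004 0 0 0;1 0 -0.03 -0.004 0 0 0"

```text
t: 15.53
eef_pos: [0.4667, 0.1135, 0.099]
tool_rot: [0.001, 0.786, 0.619, 0.002]
contact_force: [1.9, -4.8, -0.9]
gripper_width: 0.242
```

Call:
apply_moves --moves "1 0 0.03 0 0 0 0;1 0 0.03 0 0 0 0;1 0 0.03 -0.005 0 0 0;1 0 0.03 -0.005 0 0 0"

```text
t: 15.87
eef_pos: [0.4787, 0.1107, 0.0992]
tool_rot: [-0.0, 0.785, 0.619, 0.0]
contact_force: [-2.1, -1.9, -1.7]
gripper_width: 0.254
```

Call:
apply_moves --moves "1 0 -0.025 0 0 0 0;1 0 -0.025 0 0 0 0;1 0 0 0 0 0 0;1 0 0 -0.02 0 0 0;1 0 0 -0.02 0 0 0;1 0 0 0 0 0 0;1 0 0 0 0 0 0"

```text
t: 16.45
eef_pos: [0.4724, 0.1122, 0.1041]
tool_rot: [-0.0, 0.785, 0.619, 0.0]
contact_force: [-0.1, -0.3, -0.6]
gripper_width: 0.245
```

Run:
```python
from h import *
p=cam("wrist"); T,o=pose(); print(np.round(T[:3,3],4),o["t"],np.round(o["contact_force"],1),np.round(o["torque"],2))
cv2.imwrite("pics/w10.png",p["image"][:,:,::-1])
p=cam("scene"); cv2.imwrite("pics/s10.png",cv2.resize(p["image"][200:330,340:480,::-1],(700,600)))
```

```text
[0.4724 0.1121 0.104 ] 16.5 [-1.5 -0.2 -1. ] [-0.27  0.2  -0.  ]
```

View pics/s10.png

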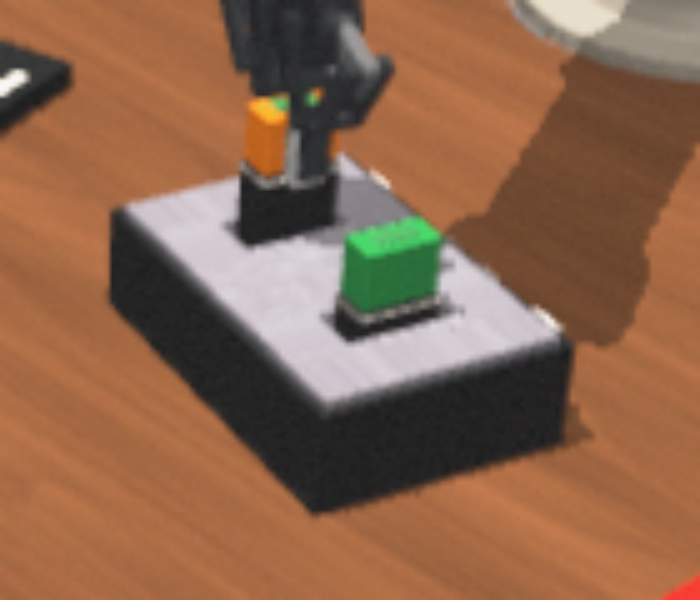

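Call:
apply_moves --moves "1 0 0 -0.05 0 0 0;1 0 0 -0.1 0 0 0;1 0 0 -0.1 0 0 0;1 0 0 -0.15 0 0 0;1 0 0 -0.15 0 0 0;1 0 0 -0.1 0 0 0;1 0 0 0 0 0 0;1 0 0 0 0 0 0;1 0 0 0 0 0 0"

```text
t: 17.3
eef_pos: [0.472, 0.1115, 0.1814]
tool_rot: [-0.0, 0.785, 0.619, -0.0]
contact_force: [0.4, 0.8, -1.8]
gripper_width: 0.247
```

Run:
```python
from h import *
p=cam("wrist"); T,o=pose(); print(np.round(T[:3,3],4),o["t"],np.round(o["contact_force"],1),np.round(o["torque"],2),o["q"],np.degrees(np.arctan2(T[1,0],T[0,0])))
cv2.imwrite("pics/w11.png",p["image"][:,:,::-1])
p=cam("scene"); cv2.imwrite("pics/s11.png",cv2.resize(p["image"][180:310,340:480,::-1],(700,600)))
```

```text
[0.4718 0.1115 0.1811] 17.35 [ 0.  -0.2 -1.3] [ 0.04  0.07 -0.  ] [ 0.26601872  0.30902686 -0.73293483  2.01175555  0.25939426  0.91485228
  0.73177457] 76.51224086208799
```

View pics/s11.png

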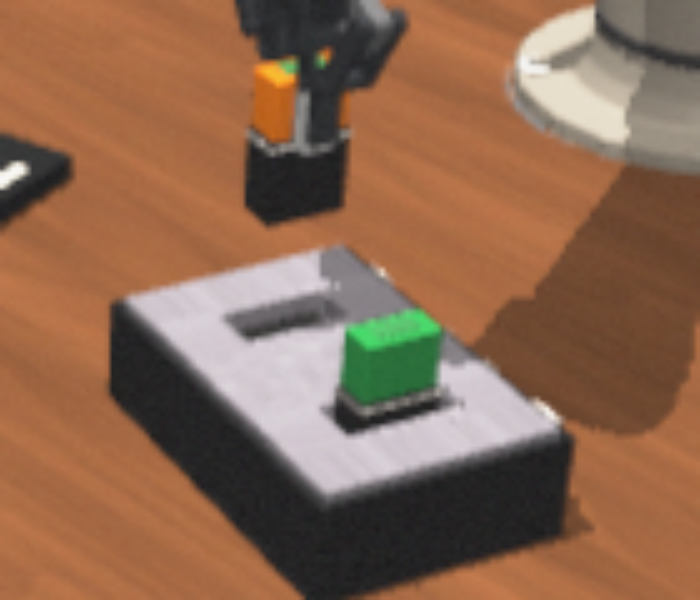

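View pics/w11.png

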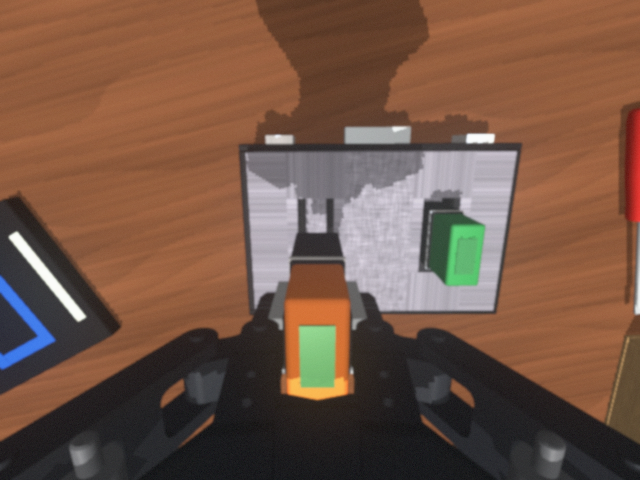

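Run:
```python
from h import *
T,o=pose(); th=np.degrees(np.arctan2(T[1,0],T[0,0])); d=(np.array([.4938,-.2235])-T[:2,3])
n=20; step=28.7/n; print(step/4,o["t"])
for i in range(n):
    a=np.radians(th+i*step); v=d/n/.12
    print(round(v@[np.cos(a),np.sin(a)],3),round(v@[np.sin(a),-np.cos(a)],3),end="; ")
```

```text
0.35875 17.4
-0.134 0.041; -0.135 0.038; -0.136 0.035; -0.136 0.031; -0.137 0.028; -0.138 0.024; -0.138 0.021; -0.139 0.018; -0.139 0.014; -0.14 0.011; -0.14 0.007; -0.14 0.004; -0.14 0.0; -0.14 -0.003; -0.14 -0.007; -0.14 -0.01; -0.139 -0.014; -0.139 -0.017; -0.138 -0.021; -0.138 -0.024;
```

Call:
apply_moves --moves "1 -0.134 0.041 0 0 0 -0.36;1 -0.135 0.038 0 0 0 -0.36;1 -0.136 0.035 0 0 0 -0.36;1 -0.136 0.031 0 0 0 -0.36;1 -0.137 0.028 0 0 0 -0.36;1 -0.138 0.024 0 0 0 -0.36;1 -0.138 0.021 0 0 0 -0.36;1 -0.139 0.018 0 0 0 -0.36;1 -0.139 0.014 0 0 0 -0.36;1 -0.14 0.011 0 0 0 -0.36"

```text
t: 18.23
eef_pos: [0.4828, -0.0565, 0.181]
tool_rot: [-0.001, 0.701, 0.713, -0.0]
contact_force: [0.4, -0.1, -0.9]
gripper_width: 0.247
```

Call:
apply_moves --moves "1 -0.14 0.007 0 0 0 -0.36;1 -0.14 0.004 0 0 0 -0.36;1 -0.14 0 0 0 0 -0.36;1 -0.14 -0.003 0 0 0 -0.36;1 -0.14 -0.007 0 0 0 -0.36;1 -0.14 -0.01 0 0 0 -0.36;1 -0.139 -0.014 0 0 0 -0.36;1 -0.139 -0.017 0 0 0 -0.36;1 -0.138 -0.021 0 0 0 -0.36;1 -0.138 -0.024 0 0 0 -0.36;1 0 0 0 0 0 0;1 0 0 0 0 0 0"

```text
t: 19.23
eef_pos: [0.4942, -0.224, 0.1808]
tool_rot: [-0.001, 0.607, 0.794, 0.0]
contact_force: [-0.7, 1.0, -2.2]
gripper_width: 0.243
```

Call:
apply_moves --moves "1 0 0 0.1 0 0 0;1 0 0 0.1 0 0 0;1 0 0 0.1 0 0 0;1 0 0 0.1 0 0 0;1 0 0 0 0 0 0;1 0 0 0 0 0 0;1 0 0 0 0 0 0;1 0 0 0 0 0 0;1 0 0 0 0 0 0"

```text
t: 19.98
eef_pos: [0.4953, -0.2236, 0.1345]
tool_rot: [0.001, 0.607, 0.795, 0.0]
contact_force: [-0.3, 0.2, -1.2]
gripper_width: 0.248
```

Run:
```python
from h import *
p=cam("wrist"); T,o=pose(); print(np.round(T,4).tolist(),o["t"],np.round(o["contact_force"],1),np.degrees(np.arctan2(T[1,0],T[0,0])))
cv2.imwrite("pics/w12.png",p["image"][:,:,::-1])
p=cam("scene"); cv2.imwrite("pics/s12.png",cv2.resize(p["image"][145:265,250:390,::-1],(700,600),interpolation=cv2.INTER_CUBIC))
p=cam("top"); cv2.imwrite("pics/t12.png",cv2.resize(p["image"][240:370,350:490,::-1],(700,600),interpolation=cv2.INTER_CUBIC))
```

```text
[[-0.264, 0.9645, 0.0011, 0.4953], [0.9645, 0.264, -0.0006, -0.2236], [-0.0008, 0.0009, -1.0, 0.1345], [0.0, 0.0, 0.0, 1.0]] 20.0333 [ 0.1 -0.1 -0.9] 105.30717400240351
```

View pics/w12.png

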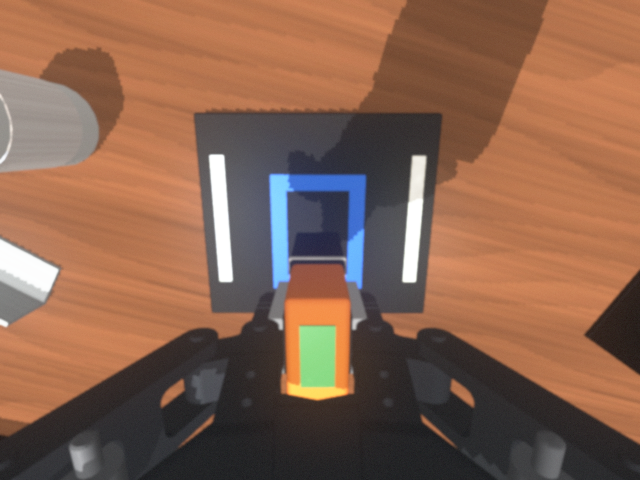

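View pics/s12.png

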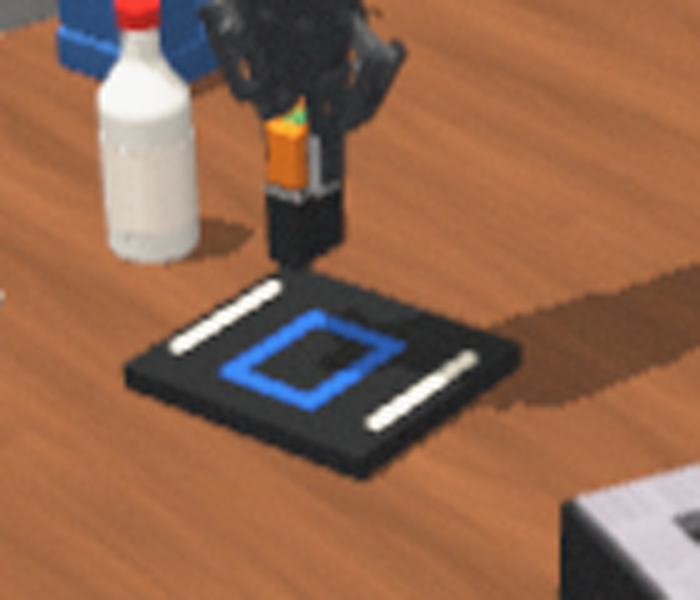

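View pics/t12.png

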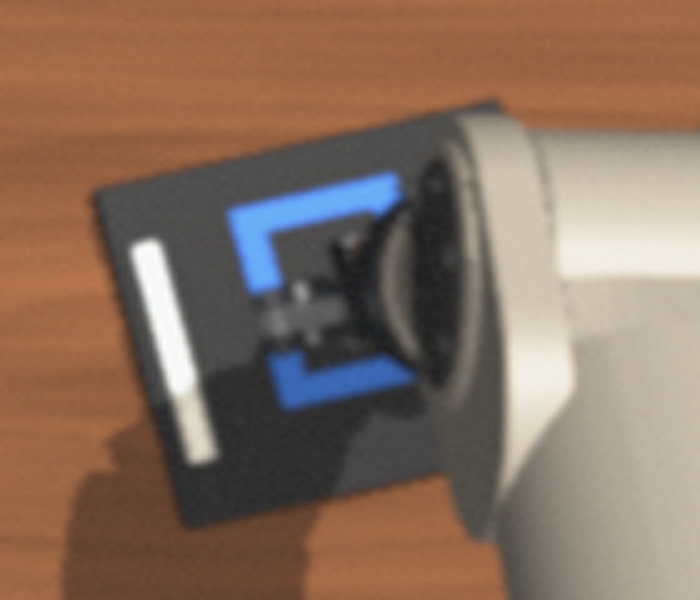

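Run:
```python
from h import *
p=cam("wrist"); T,o=pose()
for n,uv in [("outL",(270.5,175)),("outR",(366,175)),("inL",(287,191)),("inR",(349,191)),("panL",(194,114)),("panR",(441,114)),("panBL",(213,312)),("panBR",(424,312))]:
    t=(back(p,uv,.018)-T[:3,3])@T[:3,:3]; print(n,np.round(t*1000,1),np.round(back(p,uv,.018)[0,:2],4))
# gauge: cap top display and foot far edge
for h in (.040,.0417,.044):
    print(h,[np.round(((back(p,uv,T[2,3]+h)-T[:3,3])@T[:3,:3])[0,:2]*1000,1).tolist() for uv in [(287,294),(350,294),(318,356)]])
cv2.imwrite("pics/w12z.png",cv2.resize(p["image"][160:410,220:420,::-1],(640,800)[:2] if 0 else (480,600),interpolation=cv2.INTER_CUBIC))
```

```text
outL [[-33.8 -45.7 116.2]] [ 0.4599 -0.2683]
outR [[ 38.  -45.7 116.2]] [ 0.441 -0.199]
inL [[-21.7 -33.7 116.2]] [ 0.4683 -0.2535]
inR [[ 25.6 -33.7 116.2]] [ 0.4558 -0.2079]
panL [[-87.1 -88.9 116.2]] [ 0.4323 -0.3312]
panR [[ 90.2 -88.9 116.1]] [ 0.3855 -0.1601]
panBL [[-86.6  68.3 116.3]] [ 0.5838 -0.2892]
panBR [[ 91.4  68.3 116.2]] [ 0.5368 -0.1174]
0.04 [[-8.8, -20.4], [12.0, -20.4], [1.5, 3.1]]
0.0417 [[-8.6, -21.2], [11.8, -21.2], [1.5, 1.9]]
0.044 [[-8.4, -22.3], [11.6, -22.3], [1.5, 0.3]]
```

View pics/w12z.png

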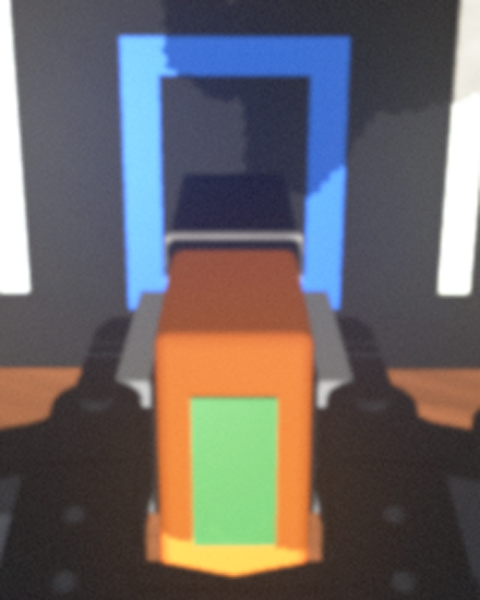

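Call:
apply_moves --moves "1 0 0 0.1 0 0 0;1 0 0 0.1 0 0 0;1 0 0 0.1 0 0 0;1 0 0 0.1 0 0 0;1 0 0 0.1 0 0 0;1 0 0 0.03 0 0 0;1 0 0 0 0 0 0;1 0 0 0 0 0 0;1 0 0 0 0 0 0;1 0 0 0 0 0 0"

```text
t: 21.02
eef_pos: [0.4954, -0.2236, 0.0709]
tool_rot: [0.001, 0.607, 0.795, 0.0]
contact_force: [-0.0, -0.5, -1.5]
gripper_width: 0.246
```

Run:
```python
from h import *
p=cam("wrist"); T,o=pose(); print(np.round(T,4).tolist(),o["t"],np.round(o["contact_force"],1))
cv2.imwrite("pics/w13.png",cv2.resize(p["image"][100:400,120:520,::-1],(800,600),interpolation=cv2.INTER_CUBIC))
p=cam("scene"); cv2.imwrite("pics/s13.png",cv2.resize(p["image"][145:265,250:390,::-1],(700,600),interpolation=cv2.INTER_CUBIC))
```

```text
[[-0.2641, 0.9645, 0.0012, 0.4954], [0.9645, 0.2641, -0.0006, -0.2236], [-0.0009, 0.001, -1.0, 0.0709], [0.0, 0.0, 0.0, 1.0]] 21.0667 [ 0.  -0.1 -1.5]
```

View pics/w13.png

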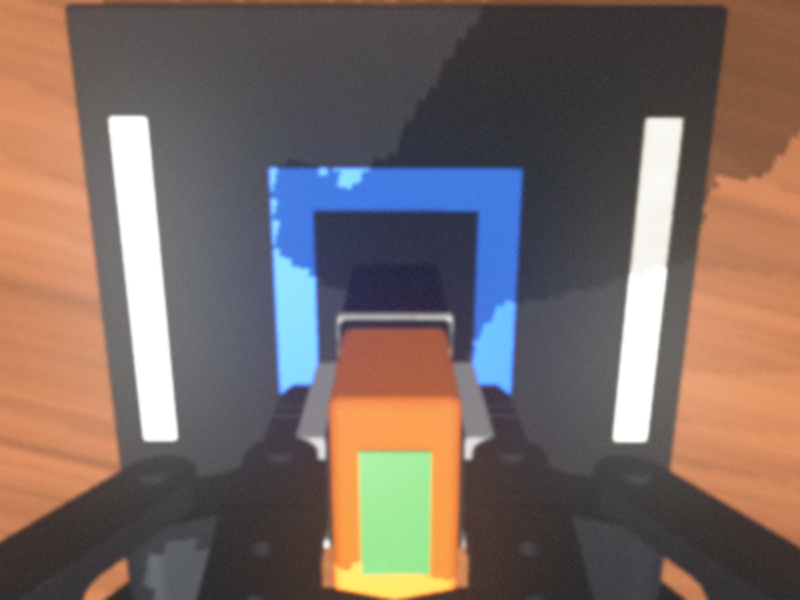

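View pics/s13.png

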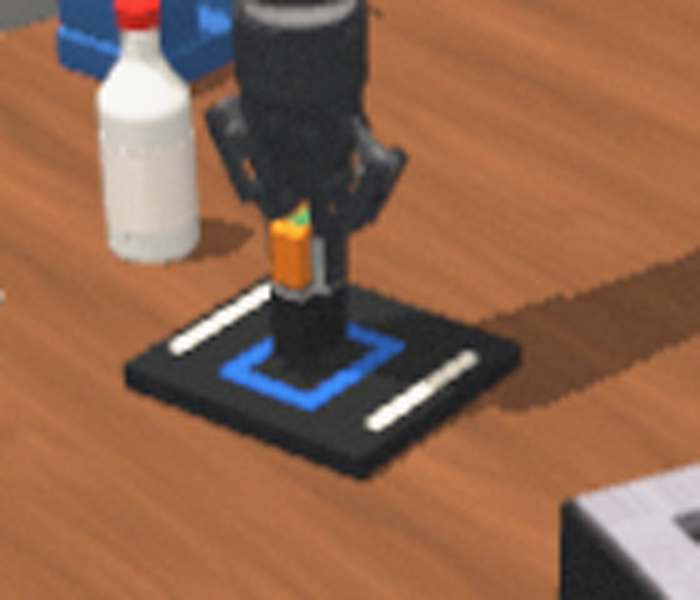

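Call:
apply_moves --moves "1 0 0 0.02 0 0 0;1 0 0 0.02 0 0 0;1 0 0 0.01 0 0 0;1 0 0 0 0 0 0;1 0 0 0 0 0 0"

```text
t: 21.53
eef_pos: [0.4947, -0.2234, 0.0641]
tool_rot: [-0.0, 0.607, 0.795, -0.0]
contact_force: [0.4, 0.6, -1.7]
gripper_width: 0.248
```

Call:
apply_moves --moves "1 0 0 0.01 0 0 0;1 0 0 0.005 0 0 0;1 0 0 0 0 0 0;1 0 0 0 0 0 0"

```text
t: 21.87
eef_pos: [0.4949, -0.2234, 0.0624]
tool_rot: [-0.0, 0.607, 0.795, 0.0]
contact_force: [-0.1, -0.5, -1.3]
gripper_width: 0.244
```

Call:
apply_moves --moves "1 0 0 0.006 0 0 0;1 0 0 0 0 0 0;1 0 0 0 0 0 0"

```text
t: 22.12
eef_pos: [0.4949, -0.2235, 0.0618]
tool_rot: [0.0, 0.607, 0.795, 0.0]
contact_force: [0.3, -0.9, -1.5]
gripper_width: 0.246
```

Call:
apply_moves --moves "1 0 0 0.006 0 0 0;1 0 0 0 0 0 0;1 0 0 0 0 0 0"

```text
t: 22.37
eef_pos: [0.495, -0.2234, 0.0617]
tool_rot: [0.0, 0.607, 0.795, -0.0]
contact_force: [-2.3, 1.4, 5.6]
gripper_width: 0.251
```

Call:
apply_moves --moves "1 0 0 0.006 0 0 0;1 0 0 0 0 0 0;1 0 0 0 0 0 0"

```text
t: 22.62
eef_pos: [0.495, -0.2234, 0.0617]
tool_rot: [0.0, 0.607, 0.795, -0.0]
contact_force: [-5.1, 1.6, 13.8]
gripper_width: 0.246
```

Call:
apply_moves --moves "1 0 0 -0.006 0 0 0;1 0 0 0 0 0 0;1 0 0 0 0 0 0" --force 20

```text
t: 22.87
eef_pos: [0.495, -0.2235, 0.0617]
tool_rot: [0.0, 0.607, 0.795, -0.0]
contact_force: [-2.9, 1.2, 7.5]
gripper_width: 0.248
```

Run:
```python
from h import *
p=cam("wrist"); T,o=pose(); print(np.round(T[:3,3],4).tolist(),o["t"],np.round(o["contact_force"],1))
cv2.imwrite("pics/w14.png",p["image"][:,:,::-1])
```

```text
[0.495, -0.2234, 0.0617] 22.9167 [-3.1  0.8  8.5]
```

View pics/w14.png

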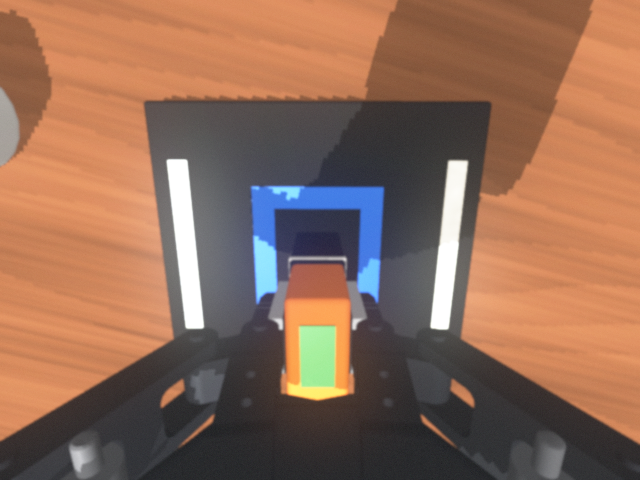

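Call:
apply_moves --moves "0.4 0 0 -0.003 0 0 0;0.3 0 0 0 0 0 0;0.2 0 0 0 0 0 0;0 0 0 0 0 0 0;-0.3 0 0 0 0 0 0;-0.6 0 0 0 0 0 0;-1 0 0 0 0 0 0;-1 0 0 0 0 0 0;-1 0 0 0 0 0 0;-1 0 0 0 0 0 0;-1 0 0 0 0 0 0"

```text
t: 23.83
eef_pos: [0.4949, -0.2234, 0.0614]
tool_rot: [0.0, 0.607, 0.795, 0.0]
contact_force: [0.2, -0.2, 0.2]
gripper_width: 1.003
```

Run:
```python
from h import *
p=cam("wrist"); T,o=pose(); print(np.round(T[:3,3],4).tolist(),o["t"],np.round(o["contact_force"],1),o["gripper_width"])
cv2.imwrite("pics/w15.png",p["image"][:,:,::-1])
```

```text
[0.4949, -0.2234, 0.0614] 23.8833 [-0.2  1.   0.3] 0.9993303483307757
```

View pics/w15.png

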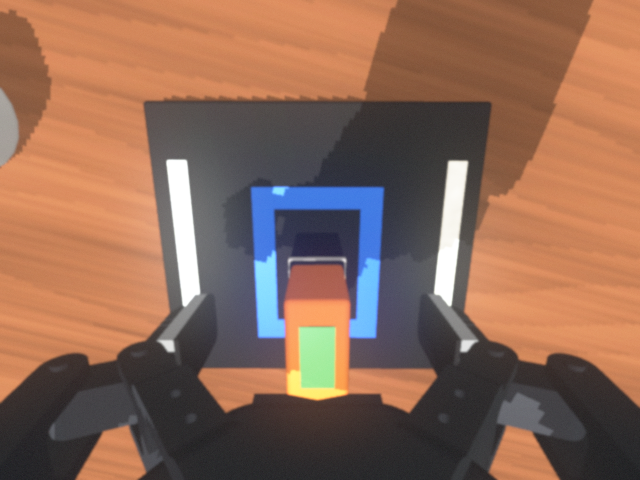

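Released cleanly: the gauge stands centred in the window (window opening columns 275–360, gauge 286–349). Retreat straight up.

Call:
apply_moves --moves "-1 0 0 -0.05 0 0 0;-1 0 0 -0.1 0 0 0;-1 0 0 -0.2 0 0 0;-1 0 0 -0.25 0 0 0;-1 0 0 -0.25 0 0 0;-1 0 0 -0.25 0 0 0;-1 0 0 -0.2 0 0 0;-1 0 0 -0.1 0 0 0;-1 0 0 0 0 0 0;-1 0 0 0 0 0 0;-1 0 0 0 0 0 0;-1 0 0 0 0 0 0"

```text
t: 24.88
eef_pos: [0.4938, -0.2232, 0.2277]
tool_rot: [-0.001, 0.607, 0.795, -0.0]
contact_force: [-0.1, -0.9, 0.5]
gripper_width: 1.001
```

Run:
```python
from h import *
p=cam("wrist"); T,o=pose(); print(np.round(T[:3,3],4).tolist(),o["t"],np.round(o["contact_force"],1))
cv2.imwrite("pics/w16.png",p["image"][:,:,::-1])
p=cam("scene"); cv2.imwrite("pics/s16.png",cv2.resize(p["image"][140:320,250:490,::-1],(800,600),interpolation=cv2.INTER_CUBIC))
```

```text
[0.494, -0.2232, 0.2278] 24.9333 [-0.2 -0.3  0.8]
```

View pics/w16.png

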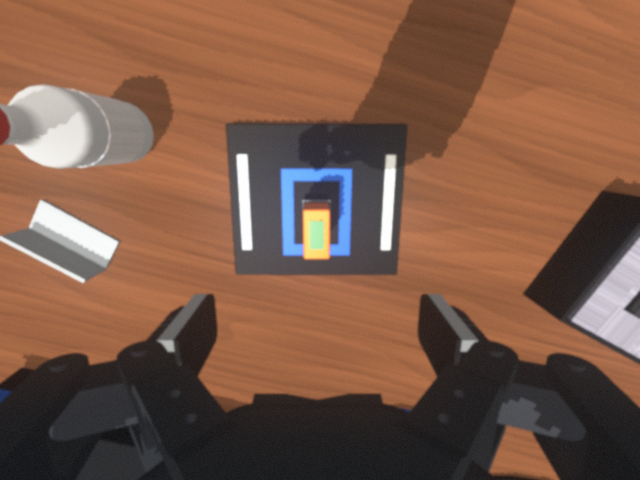

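View pics/s16.png

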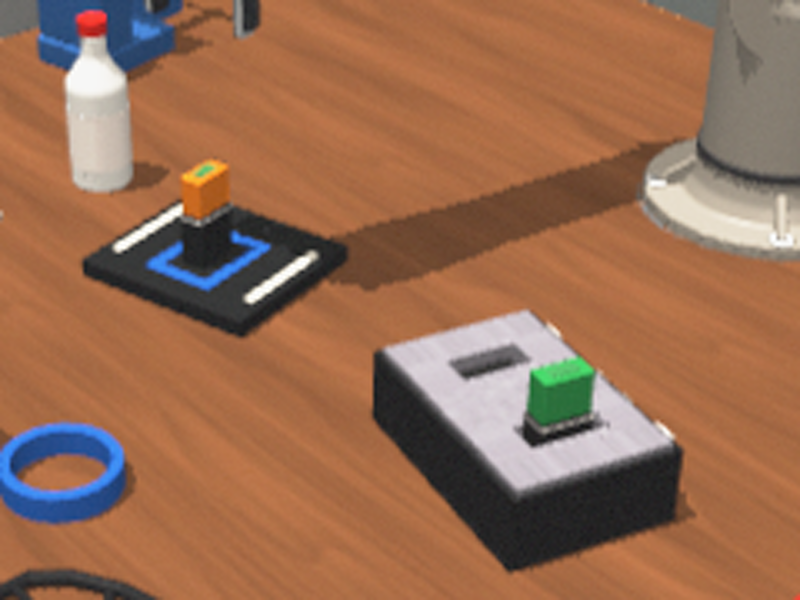

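Run:
```python
from h import *
p=cam("wrist"); T,o=pose()
top=back(p,[[303.5,210],[329.5,210],[329.5,259],[303.5,259]],.104)
r=lambda W:cv2.minAreaRect((W[:,:2]*1000).astype(np.float32))
print("cap",r(top))
m=np.zeros((480,640),np.uint8)
for b,s,c in blobs(p,(95,100,60),(125,255,255),100):
    if 150<s[1]<260 and 260<s[0]<360: m|=b.astype(np.uint8)
c,_=cv2.findContours(m,0,cv2.CHAIN_APPROX_NONE); print("tape outer",r(back(p,np.vstack(c)[:,0],.018)))
print(o["t"]); bot.hand_in(); print("handed in")
```

```text
cap ((496.54168701171875, -221.4539794921875), (41.21042251586914, 21.575387954711914), 15.278190612792969)
tape outer ((494.9013977050781, -222.21826171875), (94.26657104492188, 74.75736236572266), 15.279851913452148)
25.0333
the job is handed in; nothing more can be done
handed in
```

The orange gauge is standing upright inside the blue-taped window on the panel, released. I handed the job in at about 25 s; the interface gives no verdict.

**What I did:** I gripped the gauge by its cap and worked it loose with small strokes along the cutout, about 1.5–2 mm of rise per stroke. Once it came free I lifted it out, carried it over, set it down with about 14 N peak force, opened the fingers and backed straight up.

**Last checks, before handing in:**
- **Position:** the cap's centre measured about 2 mm from the window's centre (limit 10 mm).
- **Alignment:** the cap's long side and the window's agreed to 0.1°. In the last two pictures the gauge looks upright.
- **Case:** the foam insert looks down, and the green gauge is still in its cutout, by eye in the scene picture.
- **Other loose things:** I never touched them, but I did not re-measure where they are.
- **Robot:** it read no outside force beyond about 1 N noise, with the gripper about 140 mm above the panel top when I handed in.

**What did not go as planned:**
- **First wiggles too small:** they were taken up by give in the arm, and the upward pull briefly read about 11–12 N, around the force that lifts the insert. The pictures showed no lift, and larger strokes then brought it down to at most about 9 N.
- **Camera bias:** the wrist camera reads about 1.5–2 mm off along the jaw direction, well inside the tolerance.

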